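# Set the stock tags: green only for the full bins

## Task

On the stock board each bin has a hinged two-sided tag beside it, on its left. With the fingertips, gently push over whichever tags are wrong, so that the tag of every full bin lies fully over towards its bin with the green face up and the tag of every empty bin lies fully over the other way with the red face up. Pinch and lift nothing, and leave the bins and the things around the board where they stand.

Things in the scene. Friction and masses are not known exactly. Their poses are not given: they have to be found in the camera images.
- board: plywood stock board, fixed on the bench, 170 x 224 mm, 12 mm thick. Origin: centre of its underside. x points from the tag row (x = -55 mm) to the bin row (x = +50 mm), to the robot's right; y runs along the rows, away from the robot. Three bays at y = +68, 0, -68 mm, each with a tag and its bin. A fixed wooden divider, up to 88 mm high, runs along its left, 70 to 110 mm from the tag row.
- tag1: Tag 1: fixed bracket of a status tag. Origin: centre of its underside, on the board's top (12 mm above the bench). x points level to its bin (robot's right), y along the hinge, z up. Hinge line 30 mm above the origin; bracket cheeks, 49 mm over their outsides, rise to 34 mm; nothing fixed is higher. Tags are 68 mm apart, in any order, in a row leading away from the robot.
- flap1 (a joint): Tag 1: hinge of a two-sided plate 46 mm high, 38 wide, 4 thick, hinged at its lower edge. 0 upright; positive: leans right towards its bin, GREEN face up; negative: leans left, RED face up. Stops at +-0.65 rad. Light friction hinge (about 0.3 N at the free edge), stays where left. Starts 0.5 to 0.65 rad to one side or the other.
- edge1 (a point): Tag 1: middle of the free edge of the plate (46 mm from the hinge line). Fully over, it is 28 mm to one side of the hinge line and 37 mm above it (79 mm above the bench). A fingertip pushed level across, 18 mm above the hinge line, until its leading side is 13 mm past the hinge turns the tag right over.
- tag2: Tag 2: fixed bracket of a status tag. Origin: centre of its underside, on the board's top (12 mm above the bench). x points level to its bin (robot's right), y along the hinge, z up. Hinge line 30 mm above the origin; bracket cheeks, 49 mm over their outsides, rise to 34 mm; nothing fixed is higher. Tags are 68 mm apart, in any order, in a row leading away from the robot.
- flap2 (a joint): Tag 2: hinge of a two-sided plate 46 mm high, 38 wide, 4 thick, hinged at its lower edge. 0 upright; positive: leans right towards its bin, GREEN face up; negative: leans left, RED face up. Stops at +-0.65 rad. Light friction hinge (about 0.3 N at the free edge), stays where left. Starts 0.5 to 0.65 rad to one side or the other.
- edge2 (a point): Tag 2: middle of the free edge of the plate (46 mm from the hinge line). Fully over, it is 28 mm to one side of the hinge line and 37 mm above it (79 mm above the bench). A fingertip pushed level across, 18 mm above the hinge line, until its leading side is 13 mm past the hinge turns the tag right over.
- tag3: Tag 3: fixed bracket of a status tag. Origin: centre of its underside, on the board's top (12 mm above the bench). x points level to its bin (robot's right), y along the hinge, z up. Hinge line 30 mm above the origin; bracket cheeks, 49 mm over their outsides, rise to 34 mm; nothing fixed is higher. Tags are 68 mm apart, in any order, in a row leading away from the robot.
- flap3 (a joint): Tag 3: hinge of a two-sided plate 46 mm high, 38 wide, 4 thick, hinged at its lower edge. 0 upright; positive: leans right towards its bin, GREEN face up; negative: leans left, RED face up. Stops at +-0.65 rad. Light friction hinge (about 0.3 N at the free edge), stays where left. Starts 0.5 to 0.65 rad to one side or the other.
- edge3 (a point): Tag 3: middle of the free edge of the plate (46 mm from the hinge line). Fully over, it is 28 mm to one side of the hinge line and 37 mm above it (79 mm above the bench). A fingertip pushed level across, 18 mm above the hinge line, until its leading side is 13 mm past the hinge turns the tag right over.
- bin_full_a: Loose open blue plastic stock bin, 54 x 54 mm, 30 mm high, walls 2.5 mm, on the board about 105 mm to the right of its tag, square to the row. Origin: centre of its underside. FULL: heaped with brass rivets up to 6 mm above its rim (300 g).
- bin_full_b: Loose open blue plastic stock bin, 54 x 54 mm, 30 mm high, walls 2.5 mm, on the board about 105 mm to the right of its tag, square to the row. Origin: centre of its underside. FULL: heaped with brass rivets up to 6 mm above its rim (300 g).
- bin_empty: Loose open blue plastic stock bin, 54 x 54 mm, 30 mm high, walls 2.5 mm, on the board about 105 mm to the right of its tag, square to the row. Origin: centre of its underside. EMPTY: its bare blue floor shows (120 g).
- lamp_end (a point): middle of the left end of the fixed bench lamp's tube, an obstacle to keep the hand and arm clear of. The tube, 90 mm across and 240 to 300 mm above the bench, runs level from here to the right and slightly away from the robot. The lamp's arm rises from about 0.68 m ahead, 0.37 m right, 0.40 m up to 0.72 m ahead, 0.20 m right, 0.73 m up.
- loupe: folding chromed loupe, 24 x 59 x 15 mm, loose on the bench between the board and the robot; origin at the centre of its underside; not to be disturbed.
- jar_lid: white screw lid, 54 mm across, 12 mm high, loose on the bench to the right of the bins; origin at the centre of its underside; not to be disturbed.
- dropper_bottle: white dropper bottle, 36 mm across, 94 mm high, loose on the bench beyond the far end of the board; origin at the centre of its underside; not to be disturbed.

How it is judged:
At the end, for the whole second after the job is handed in: The tags of the two full bins lean towards their bins past 0.45 rad from upright (green up), the tag of the empty bin leans away from it past 0.45 rad (red up), all at rest; bins upright and within 15 mm of where they stood, loupe, jar lid and dropper bottle within 30 mm (((y of bin_empty in the frame of tag1 between -0.034 and 0.034 m and value of joint flap1 below -0.45 rad) or ((y of bin_empty in the frame of tag1 below -0.034 m or y of bin_empty in the frame of tag1 above 0.034 m) and value of joint flap1 above 0.45 rad)) and velocity of joint flap1 between -0.1 and 0.1 rad/s and ((y of bin_empty in the frame of tag2 between -0.034 and 0.034 m and value of joint flap2 below -0.45 rad) or ((y of bin_empty in the frame of tag2 below -0.034 m or y of bin_empty in the frame of tag2 above 0.034 m) and value of joint flap2 above 0.45 rad)) and velocity of joint flap2 between -0.1 and 0.1 rad/s and ((y of bin_empty in the frame of tag3 between -0.034 and 0.034 m and value of joint flap3 below -0.45 rad) or ((y of bin_empty in the frame of tag3 below -0.034 m or y of bin_empty in the frame of tag3 above 0.034 m) and value of joint flap3 above 0.45 rad)) and velocity of joint flap3 between -0.1 and 0.1 rad/s and distance of each of bin_full_a, bin_full_b, bin_empty from where it was at the start of the episode below 0.015 m and distance of each of loupe, jar_lid, dropper_bottle from where it was at the start of the episode below 0.03 m and angle between each of bin_full_a, bin_full_b, bin_empty, dropper_bottle's own z axis and vertical below 0.2 rad); the robot touches nothing.
It fails at once if a bin is lifted, carried or shoved more than 15 mm (distance of any of bin_full_a, bin_full_b, bin_empty from where it was at the start of the episode above 0.015 m).
It fails at once if a bin or the dropper bottle is tipped (angle between any of bin_full_a, bin_full_b, bin_empty, dropper_bottle's own z axis and vertical above 0.3 rad).
It fails at once if the loupe, jar lid or dropper bottle is lifted or moved more than 30 mm (distance of any of loupe, jar_lid, dropper_bottle from where it was at the start of the episode above 0.03 m).
It fails at once if a tag is pinched or forced with more than 20 N (contact force between the fingers and tag1 above 20 N or contact force between the fingers and tag2 above 20 N or contact force between the fingers and tag3 above 20 N).
It also fails if it takes over 48 s, if anything falls off the work surface, if the arm or the gripper's body presses on something with over 40 N, if the wrist force passes 120 N, or if a joint passes its speed limit or range.

## Robot

A 7-joint arm with a two-finger parallel gripper is mounted at the origin on a cart in front of the work surface, level with it; the furniture and walls round the work are solid. World frame = base frame: x ahead of the robot, y to its left, z up, the work surface at z = 0. Lengths are in m, angles in rad, forces in N, time in s.
With the tool pointing down it reaches from about 0.4 to 0.875 m from the base axis. Payload 19.3 kg.
Tool frame: the origin (TCP) lies at the very end of the fingers, on their centre line; the grasp point (between the pads) lies manip.grip_point_offset behind it (manip.grip_point_offset is the distance from the TCP to the grasp point, in m); z points along the fingers, y is the line along which they close (so a half turn about z gives the same grasp; the last joint's range is limited). The gripper opens to 85 mm and grips with 20 to 120 N. Pads are 22 mm wide; open, the fingers measure 114 mm over their backs; the gripper's body (76 mm by 85 mm) begins 54 mm behind the grasp point. The pads swing forward as they close: fully open they stand 13 mm farther back than shut.
Start: joints at [-1.388, 0.521, -0.036, 1.599, 0.021, 1.021, -0.113], TCP at [0.156, 0.605, 0.231] pointing down, gripper open.
Joint ranges: [-2.91, 2.91], [-0.3, 2.13], [-1.5, 1.42], [0.17, 2.43], [-1.26, 4.41], [0.16, 1.93], [-2.52, 2.52]. Speed limits (rad/s): [1.89, 1.89, 2.39, 2.39, 3.01, 3.01, 3.01].

## Interface

Orientations are given as a unit quaternion [w, x, y, z].
In Python, from workcell import status, snapshot, manip gives the robot as it stands.
- The arm moves only by the tool jog_arm, never from a script. Its argument "deltas" is a list that holds one entry, the list of rows, each a list of 6 numbers: the shift along the tool's x, y, z in units of 50 mm (1.0 is 50 mm), then the turn, a rotation vector about the tool's x, y, z in units of 6 degrees (1.0 is 6 degrees). In form: [[[dx, dy, dz, rx, ry, rz], ...]]. A call has 1 to 8 rows; each row is the pose to reach, as a shift and turn from the pose commanded when the call began, along the tool's axes at that moment; what a row does not reach only later rows make up. A row lasts 1/10 s, in which the tool goes at most 50 mm and 8.59 degrees, less where a joint would pass 70% of its speed; a pose out of reach is approached as far as the arm can. A call with a gripper value outside its range is refused whole. "jaw" is the closure, from 0 (fully open) to 1 (shut), set as the call begins (left out, the last holds). The fingers move at their own pace and stop on an object; "grip_force" is the grip in N (left out, the last holds). Time passes only in rows, so rows that repeat a pose let the fingers close. It gives the time, the measured TCP pose, the force, the opening and the grip force at its end, in the units of the state.
- status.read_state(): the state, without advancing time (a new reading comes with each control period).
- snapshot(name): name is "side" or "top" or "wrist"; returns a dict with "frame" (400x640x3 uint8, red, green, blue), "depth" (400x640 float32, m along the optical axis (not along the pixel's ray), 0 where there is no reading), "fx", "fy", "cx", "cy" (pixels), "dist" ([k1, k2, p1, p2, k3] as OpenCV has them; the pictures are not rectified), "cam_to_world" (4x4, takes a point from camera to world coordinates); the wrist camera has in their place "hand_eye" (4x4, takes a point from camera to tool coordinates, whose origin is the TCP and whose axes are the flange's). Camera axes: x right, y down, z forward; pixel columns grow to the right and rows downward; lengths in m; the calibration is good to about 2 mm. A picture is of the moment at which its call begins: read the wrist's pose just before it.
- manip.finish_job(): hands the job in; it is judged then, once.
The state is a dict: "clock": time; "qpos": joint angles; "qvel": joint speeds; "joint_torque": joint torques, N m; "eef_pos": TCP position; "orientation": TCP orientation; "contact_force": force on the tool from outside, world axes, zero at the start; "wrist_torque": the same for the moment, N m; "gripper_width": finger opening in m; "grip_force": force on a finger pad.
Only numpy, scipy, OpenCV 4.12 (cv2) and the standard library are available. Lean on these libraries where they do the work, as an engineer would, in place of code of your own. Each camera call takes 0.05 s, during which the arm holds its last target. There are 200 camera calls.

## Working session

There is one attempt and no reset: what is moved stays moved. The work goes in short steps, Python scripts to look and compute and a tool call to move; the robot and the scene stay as the last step left them, time stands still between calls to the robot, and variables do not carry over. Pictures are saved under pics/ and viewed, at most 10 in all, crops included, and the job is handed in when it is done.

Besides the shell and the picture viewer there is one more tool, called after ">>>" by a JSON object that holds its "op" and its "data", one argument or row to a line. jog_arm: Moves the arm, as the interface text tells. Its arguments: {"type":"object","properties":{"deltas":{"type":"array","items":{"type":"array","items":{"type":"array","items":{"type":"number"}}}},"jaw":{"type":"number"},"grip_force":{"type":"number"}},"required":["deltas"]}

```bash
mkdir -p pics
cat > h.py <<'E'
import numpy as np, cv2
from workcell import status, snapshot, manip
def pts(s):
    h,w=s["depth"].shape; u,v=np.meshgrid(np.arange(w),np.arange(h))
    K=np.array([[s["fx"],0,s["cx"]],[0,s["fy"],s["cy"]],[0,0,1.]])
    n=cv2.undistortPoints(np.stack([u,v],-1).reshape(-1,1,2).astype(float),K,np.array(s["dist"])).reshape(h,w,2)
    d=s["depth"]; P=np.dstack([n[...,0]*d,n[...,1]*d,d])
    T=np.array(s["cam_to_world"]); return P@T[:3,:3].T+T[:3,3]
E
python3 - <<'E'
from h import *
s=status.read_state(); print({k:np.round(s[k],3) for k in s}, manip.grip_point_offset)
for n in("top","side"):
    c=snapshot(n); cv2.imwrite(f"pics/{n}.png",c["frame"][...,::-1]); np.savez(f"{n}.npz",**c); print(np.round(c["cam_to_world"],3).tolist(),c["fx"])
E
```

```text
{'clock': np.float64(0.0), 'qpos': array([-1.388,  0.522, -0.036,  1.6  ,  0.021,  1.021, -0.113]), 'qvel': array([-0.001, -0.001,  0.   ,  0.   ,  0.001,  0.001, -0.   ]), 'joint_torque': array([ 2.0000e-03, -9.2708e+01,  1.9800e+00, -3.6994e+01,  1.8000e-02,
        8.0000e-03,  0.0000e+00]), 'eef_pos': array([0.156, 0.605, 0.231]), 'orientation': array([-0.   ,  0.126,  0.992, -0.001]), 'contact_force': array([ 0.111, -0.467, -0.542]), 'wrist_torque': array([ 0.01 , -0.004, -0.004]), 'grip_force': np.float64(0.0), 'gripper_width': np.float64(0.085)} 0.0187
[[0.011, -0.994, 0.109, 0.42], [-1.0, -0.012, -0.008, -0.192], [0.009, -0.109, -0.994, 1.036], [0.0, 0.0, 0.0, 1.0]] 412.76997739731127
[[-0.963, -0.156, 0.221, 0.331], [-0.27, 0.561, -0.783, 0.435], [-0.002, -0.813, -0.582, 0.675], [0.0, 0.0, 0.0, 1.0]] 423.99853189365894
```

View pics/top.png

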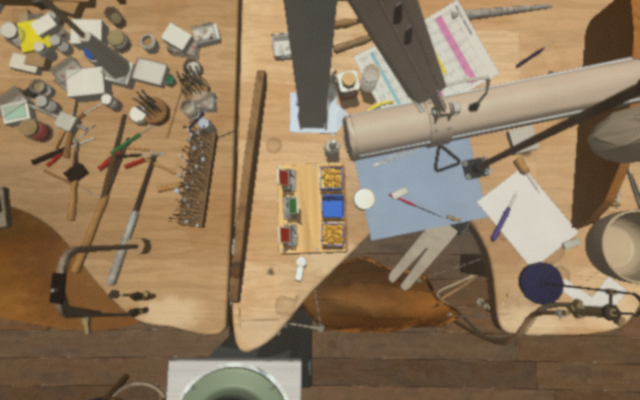

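View pics/side.png

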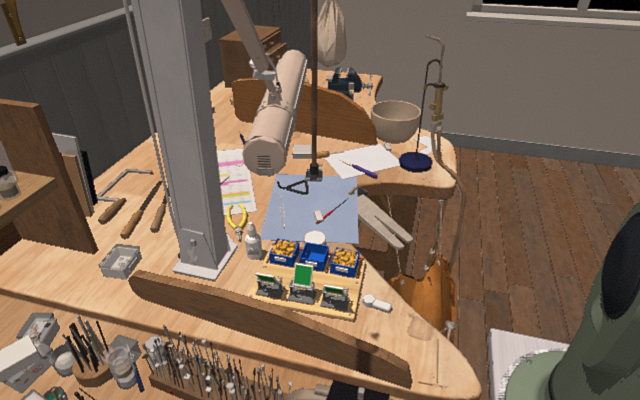

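The bins from far to near are full (331,178), empty (333,207) and full (333,235). The tags are red (287,178), green (291,205) and red (287,237), so all three are wrong: the near and far tags go right, the middle one goes left. Next I measure them.

Run:
```python
from h import *
for n in("top","side"):
    s=dict(np.load(n+".npz")); P=pts(s); f=s["frame"]; hsv=cv2.cvtColor(f,cv2.COLOR_RGB2HSV)
    H,S,V=[hsv[...,i].astype(int) for i in range(3)]
    box=(P[...,0]>.3)&(P[...,0]<.75)&(P[...,1]>-.35)&(P[...,1]<0)&(P[...,2]<.12)&(s["depth"]>0)
    for nm,m in dict(red=((H<6)|(H>172))&(S>130)&(V>60),green=(H>45)&(H<85)&(S>110),blue=(H>105)&(H<125)&(S>150),brass=(H>14)&(H<24)&(S>170)&(V>120)).items():
        m=(m&box).astype(np.uint8); k,l,st,c=cv2.connectedComponentsWithStats(m)
        for i in range(1,k):
            if st[i,4]>12:
                q=P[l==i]; print(n,nm,st[i,4],np.round(c[i]),np.round(np.median(q,0),3),np.round(np.percentile(q,[3,97],axis=0),3).tolist())
s=dict(np.load("top.npz")); P=pts(s)
for nm,(u,v) in dict(loupe=(300,265),lid=(364,199),bot=(333,146),board_nl=(282,250),board_nr=(344,250),board_fl=(281,167),divA=(237,297),divB=(262,75),lampend=(352,140),lamp2=(400,125),base=(295,128),post=(315,123),post2=(330,90)).items(): print(nm,np.round(P[v,u],3))
m=(P[...,2]>.12)&(P[...,0]>.3)&(P[...,0]<.9)&(P[...,1]<.1)&(P[...,1]>-.5)
for z0,z1 in((.06,.12),(.12,.2),(.2,.32),(.32,.45),(.45,.8)):
    for n in("top","side"):
        P=pts(dict(np.load(n+".npz")))
        m=(P[...,2]>z0)&(P[...,2]<z1)&(P[...,0]>.2)&(P[...,0]<1.)&(P[...,1]<.3)&(P[...,1]>-.45)
        q=P[m]; k=np.round(q[:,:2]/.05).astype(int); a,b=np.unique(k,axis=0,return_counts=True); print(n,z0,z1,[(round(x*.05,2),round(y*.05,2)) for (x,y),c in zip(a,b) if c>6])
```

```text
top red 76 [283. 177.] [ 0.587 -0.112  0.061] [[0.574, -0.118, 0.051], [0.601, -0.105, 0.074]]
top red 86 [285. 234.] [ 0.453 -0.119  0.061] [[0.439, -0.125, 0.049], [0.465, -0.11, 0.074]]
top green 44 [293. 205.] [ 0.52  -0.136  0.067] [[0.508, -0.139, 0.059], [0.533, -0.131, 0.075]]
top blue 266 [333. 208.] [ 0.52  -0.233  0.014] [[0.503, -0.253, 0.011], [0.538, -0.211, 0.018]]
side green 271 [302. 275.] [ 0.521 -0.133  0.064] [[0.506, -0.142, 0.049], [0.535, -0.125, 0.079]]
side green 47 [266. 278.] [ 0.587 -0.105  0.063] [[0.572, -0.113, 0.051], [0.601, -0.099, 0.074]]
side green 47 [334. 290.] [ 0.451 -0.111  0.063] [[0.437, -0.118, 0.053], [0.465, -0.105, 0.073]]
side blue 198 [285. 258.] [ 0.576 -0.198  0.029] [[0.564, -0.241, 0.015], [0.615, -0.195, 0.042]]
side blue 505 [315. 255.] [ 0.524 -0.243  0.026] [[0.496, -0.256, 0.012], [0.549, -0.202, 0.041]]
side blue 180 [345. 268.] [ 0.445 -0.203  0.03 ] [[0.428, -0.246, 0.015], [0.48, -0.201, 0.042]]
side brass 208 [283. 247.] [ 0.593 -0.221  0.043] [[0.573, -0.243, 0.033], [0.614, -0.204, 0.047]]
side brass 245 [345. 257.] [ 0
[... 7800 characters left out ...]
[(np.float64(0.65), np.float64(-0.35)), (np.float64(0.65), np.float64(-0.3)), (np.float64(0.65), np.float64(-0.25)), (np.float64(0.7), np.float64(-0.35)), (np.float64(0.7), np.float64(-0.3)), (np.float64(0.7), np.float64(-0.25)), (np.float64(0.7), np.float64(-0.2)), (np.float64(0.7), np.float64(-0.15))]
side 0.45 0.8 [(np.float64(0.65), np.float64(-0.35)), (np.float64(0.65), np.float64(-0.3)), (np.float64(0.65), np.float64(-0.25)), (np.float64(0.7), np.float64(-0.35)), (np.float64(0.7), np.float64(-0.3)), (np.float64(0.7), np.float64(-0.25)), (np.float64(0.7), np.float64(-0.2)), (np.float64(0.7), np.float64(-0.15)), (np.float64(0.75), np.float64(-0.15)), (np.float64(0.8), np.float64(-0.15))]
```

Run:
```python
from h import *
for n in ("top","side"):
    s=dict(np.load(n+".npz")); P=pts(s)
    m=(P[...,2]>.12)&(P[...,0]>-.3)&(P[...,0]<.95)&(P[...,1]>-.12)&(P[...,1]<.8)
    k,l,st,c=cv2.connectedComponentsWithStats(m.astype(np.uint8))
    for i in range(1,k):
        if st[i,4]>25: q=P[l==i]; print(n,st[i,:].tolist(),np.round(np.percentile(q,[2,50,98],axis=0),2).tolist())
s=dict(np.load("top.npz")); P=pts(s)
for x0 in (.40,.45,.52,.59):  # divider profile
    m=(abs(P[...,0]-x0)<.012)&(P[...,1]>-.09)&(P[...,1]<.03)&(P[...,2]>.03); q=P[m]; print("div",x0,np.round([q[:,1].min(),q[:,1].max(),np.percentile(q[:,2],90)],3))
w=snapshot("wrist"); print(np.round(w["hand_eye"],3).tolist()); cv2.imwrite("pics/w0.png",w["frame"][...,::-1])
f=s["frame"]; cv2.imwrite("pics/crop.png",cv2.resize(f[150:400,0:400,::-1],(800,500)))
```

```text
top [49, 244, 75, 91, 1774] [[0.27, 0.22, 0.14], [0.35, 0.23, 0.3], [0.42, 0.24, 0.33]]
top [108, 290, 24, 9, 120] [[0.32, 0.2, 0.13], [0.32, 0.2, 0.2], [0.34, 0.22, 0.2]]
side [483, 0, 96, 9, 552] [[0.33, 0.44, 0.67], [0.33, 0.44, 0.67], [0.33, 0.44, 0.67]]
side [587, 0, 53, 11, 514] [[0.33, 0.44, 0.67], [0.33, 0.44, 0.67], [0.33, 0.44, 0.67]]
side [563, 202, 77, 198, 9768] [[0.05, -0.07, 0.13], [0.08, 0.03, 0.25], [0.1, 0.07, 0.37]]
side [285, 380, 108, 20, 1283] [[0.33, 0.23, 0.3], [0.37, 0.24, 0.33], [0.41, 0.24, 0.34]]
div 0.4 [-0.019  0.002  0.071]
div 0.45 [-0.024 -0.002  0.08 ]
div 0.52 [-0.03  -0.009  0.089]
div 0.59 [-0.037 -0.016  0.09 ]
[[-0.0, -0.962, -0.274, 0.07], [1.0, -0.0, 0.001, 0.001], [-0.001, -0.274, 0.962, -0.142], [0.0, 0.0, 0.0, 1.0]]
```

View pics/crop.png

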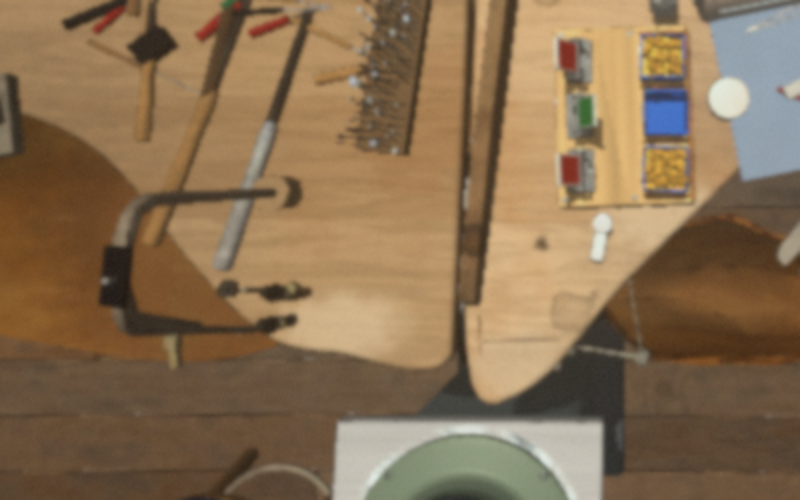

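>>> {"op": "jog_arm", "data": {
  "deltas": [
    [[-0.7, -0.2, -0.6, 0, 0, 0.7], [-1.4, -0.5, -1.2, 0, 0, 1.4], [-2.1, -0.7, -1.8, 0, 0, 2.1], [-2.8, -0.9, -2.4, 0, 0, 2.8], [-3.5, -1.1, -3.0, 0, 0, 3.5], [-4.2, -1.4, -3.5, 0, 0, 4.2], [-4.9, -1.6, -4.0, 0, 0, 5], [-5.5, -1.8, -4.0, 0, 0, 5]]
  ],
  "jaw": 1
}}

```text
clock: 0.95
eef_pos: [0.4021, 0.4484, 0.4345]
orientation: [0.001, 0.38, 0.925, 0.002]
contact_force: [0.9, 0.0, 0.1]
gripper_width: -0.0
grip_force: 0.0
```

```bash
cat >> h.py <<'E'
from scipy.spatial.transform import Rotation as Ro
def plan(target, yaw_y=None):
    """tool-unit shift (and rz) to a world TCP target; yaw_y: wanted azimuth of tool y, deg"""
    s=status.read_state(); q=s["orientation"]; R=Ro.from_quat([q[1],q[2],q[3],q[0]])
    d=R.inv().apply(np.array(target)-s["eef_pos"])/.05; out=list(np.round(d,2))
    if yaw_y is not None:
        # tool z straight down, y at azimuth
        a=np.radians(yaw_y); y=np.array([np.cos(a),np.sin(a),0]); z=np.array([0,0,-1.]); x=np.cross(y,z)
        out+=list(np.round(np.degrees((R.inv()*Ro.from_matrix(np.c_[x,y,z])).as_rotvec())/6,2))
    print(round(float(s["clock"]),2),np.round(s["eef_pos"],3),"q",np.round(s["qpos"],2),"F",np.round(s["contact_force"],1),"w",round(float(s["gripper_width"]),3),"->",out)
E
python3 -c "
from h import *
plan([.56,.15,.40],2.8)"
```

```text
0.95 [0.402 0.448 0.434] q [-1.06  0.35  0.18  1.36 -0.06  1.43 -0.09] F [0.9 0.  0.1] w -0.0 -> [np.float64(-6.44), np.float64(-2.02), np.float64(0.68), np.float64(0.04), np.float64(-0.02), np.float64(7.08)]
```

>>> {"op": "jog_arm", "data": {
  "deltas": [
    [[-0.8, -0.25, 0.1, 0, 0, 0.9], [-1.6, -0.5, 0.2, 0, 0, 1.8], [-2.4, -0.75, 0.3, 0, 0, 2.7], [-3.2, -1.0, 0.4, 0, 0, 3.6], [-4.0, -1.25, 0.5, 0, 0, 4.5], [-4.8, -1.5, 0.6, 0, 0, 5.4], [-5.6, -1.8, 0.7, 0, 0, 6.3], [-6.4, -2.0, 0.7, 0, 0, 7.1]]
  ]
}}

```text
clock: 1.75
eef_pos: [0.5584, 0.1517, 0.3958]
orientation: [-0.0, 0.69, 0.723, -0.0]
contact_force: [1.1, 0.7, -0.4]
gripper_width: -0.0
grip_force: 0.0
```

```bash
python3 -c "
from h import *
plan([.452,-.075,.20],2.8)"
```

```text
1.75 [0.558 0.152 0.396] q [-0.68  0.34  0.44  1.5  -0.15  1.33 -0.18] F [ 1.1  0.7 -0.4] w -0.0 -> [np.float64(-4.43), np.float64(-2.33), np.float64(3.92), np.float64(-0.01), np.float64(0.0), np.float64(-0.02)]
```

>>> {"op": "jog_arm", "data": {
  "deltas": [
    [[-0.6, -0.3, 0.5, 0, 0, 0], [-1.2, -0.6, 1.0, 0, 0, 0], [-1.8, -0.9, 1.5, 0, 0, 0], [-2.4, -1.2, 2.0, 0, 0, 0], [-3.0, -1.5, 2.5, 0, 0, 0], [-3.6, -1.8, 3.0, 0, 0, 0], [-4.1, -2.1, 3.5, 0, 0, 0], [-4.4, -2.3, 3.9, 0, 0, 0]]
  ]
}}

```text
clock: 2.55
eef_pos: [0.4532, -0.0737, 0.2002]
orientation: [-0.0, 0.69, 0.724, -0.0]
contact_force: [0.9, 0.0, 0.3]
gripper_width: -0.0004
grip_force: 0.0
```

Run:
```python
from h import *
plan([.452,-.075,.06],2.8)
s=status.read_state(); w=snapshot("wrist"); cv2.imwrite("pics/w1.png",w["frame"][...,::-1])
q=s["orientation"]; T=np.eye(4); T[:3,:3]=Ro.from_quat([q[1],q[2],q[3],q[0]]).as_matrix(); T[:3,3]=s["eef_pos"]
w=dict(w); w["cam_to_world"]=T@np.array(w["hand_eye"]); P=pts(w)
hsv=cv2.cvtColor(w["frame"],cv2.COLOR_RGB2HSV); H,S,V=[hsv[...,i].astype(int) for i in range(3)]
box=(P[...,2]<.1)&(P[...,2]>.04)&(w["depth"]>0)&(P[...,1]>-.18)&(P[...,1]<-.05)
for nm,m in dict(red=((H<6)|(H>172))&(S>130)&(V>50),green=(H>45)&(H<85)&(S>110)).items():
    k,l,st,c=cv2.connectedComponentsWithStats((m&box).astype(np.uint8))
    for i in range(1,k):
        if st[i,4]>100: qq=P[l==i]; print(nm,st[i,4],np.round(c[i]),np.round(np.percentile(qq,[2,50,98],axis=0),3).tolist())
```

```text
2.55 [ 0.453 -0.074  0.2  ] q [-0.34  0.33  0.47  2.07 -0.21  0.78  0.3 ] F [0.9 0.  0.3] w -0.0 -> [np.float64(-0.02), np.float64(-0.02), np.float64(2.8), np.float64(-0.01), np.float64(0.0), np.float64(0.0)]
red 173 [310. 236.] [[0.436, -0.124, 0.052], [0.451, -0.116, 0.066], [0.467, -0.108, 0.078]]
red 129 [453. 237.] [[0.571, -0.115, 0.059], [0.585, -0.109, 0.068], [0.599, -0.102, 0.08]]
green 1049 [380. 257.] [[0.505, -0.143, 0.048], [0.52, -0.135, 0.065], [0.535, -0.125, 0.079]]
```

View pics/w1.png

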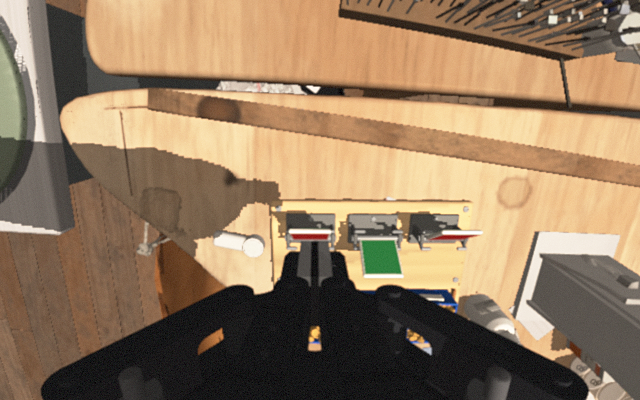

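The wrist view shows the near and far red tags at (310,236) and (453,237), leaning left, and the green middle tag at (380,257), leaning right. The finger is above the free gap left of the near tag, so I descend and push it right.

>>> {"op": "jog_arm", "data": {
  "deltas": [
    [[0, 0, 0.6, 0, 0, 0], [0, 0, 1.2, 0, 0, 0], [0, 0, 1.7, 0, 0, 0], [0, 0, 2.2, 0, 0, 0], [0, 0, 2.5, 0, 0, 0], [0, 0, 2.7, 0, 0, 0], [0, 0, 2.8, 0, 0, 0], [0, 0, 2.8, 0, 0, 0]]
  ]
}}

```text
clock: 3.4
eef_pos: [0.4546, -0.0719, 0.0612]
orientation: [-0.0, 0.689, 0.725, -0.0]
contact_force: [-0.4, 0.7, -0.1]
gripper_width: 0.0001
grip_force: 0.0
```

>>> {"op": "jog_arm", "data": {
  "deltas": [
    [[-0.15, 0, 0, 0, 0, 0], [-0.3, 0, 0, 0, 0, 0], [-0.45, 0, 0, 0, 0, 0], [-0.6, 0, 0, 0, 0, 0], [-0.7, 0, 0, 0, 0, 0], [-0.8, 0, 0, 0, 0, 0], [-0.9, 0, 0, 0, 0, 0], [-0.95, 0, 0, 0, 0, 0]]
  ]
}}

```text
clock: 4.2
eef_pos: [0.457, -0.1199, 0.0613]
orientation: [-0.0, 0.689, 0.725, -0.0]
contact_force: [0.2, 0.8, 0.6]
gripper_width: -0.0
grip_force: 0.3
```

Leading side is now at about -0.131. I creep on, watching the force.

>>> {"op": "jog_arm", "data": {
  "deltas": [
    [[-0.06, 0, 0, 0, 0, 0], [-0.1, 0, 0, 0, 0, 0], [-0.14, 0, 0, 0, 0, 0], [-0.18, 0, 0, 0, 0, 0], [-0.2, 0, 0, 0, 0, 0], [-0.2, 0, 0, 0, 0, 0]]
  ]
}}

```text
clock: 4.8
eef_pos: [0.4576, -0.1295, 0.0613]
orientation: [0.0, 0.689, 0.725, -0.0]
contact_force: [-0.5, 0.2, -0.8]
gripper_width: -0.0
grip_force: 0.0
```

```bash
cat >> h.py <<'E'
def tags():
    for n in("top","side"):
        s=snapshot(n); P=pts(s); hsv=cv2.cvtColor(s["frame"],cv2.COLOR_RGB2HSV); H,S,V=[hsv[...,i].astype(int) for i in range(3)]
        box=(P[...,2]<.1)&(P[...,2]>.045)&(P[...,0]>.4)&(P[...,0]<.65)&(P[...,1]>-.2)&(P[...,1]<-.07)
        for nm,m in dict(red=((H<6)|(H>172))&(S>130)&(V>50),green=(H>45)&(H<85)&(S>110)).items():
            k,l,st,c=cv2.connectedComponentsWithStats((m&box).astype(np.uint8))
            for i in range(1,k):
                if st[i,4]>10:
                    q=P[l==i]; a=np.polyfit(q[:,2],q[:,1],1)[0]
                    print(n,nm,st[i,4],np.round(np.percentile(q,[3,50,97],axis=0),3).tolist(),"lean right",round(float(np.arctan(-a)),2))
        cv2.imwrite(f"pics/last_{n}.png",s["frame"][...,::-1])
E
python3 -c "
from h import *
tags(); plan([.454,-.12,.06],2.8)"
```

```text
top red 83 [[0.574, -0.118, 0.052], [0.588, -0.111, 0.063], [0.601, -0.105, 0.076]] lean right -0.49
side green 271 [[0.506, -0.142, 0.048], [0.521, -0.134, 0.064], [0.535, -0.125, 0.078]] lean right 0.48
side green 119 [[0.438, -0.147, 0.047], [0.444, -0.134, 0.059], [0.461, -0.122, 0.082]] lean right 0.23
side green 48 [[0.572, -0.113, 0.051], [0.587, -0.105, 0.064], [0.601, -0.1, 0.074]] lean right -0.52
4.9 [ 0.458 -0.129  0.061] q [-0.07  0.6   0.29  2.12 -0.37  0.47  0.56] F [-0.2  0.1 -0.6] w -0.0 -> [np.float64(0.19), np.float64(-0.06), np.float64(0.03), np.float64(0.0), np.float64(0.0), np.float64(0.02)]
```

>>> {"op": "jog_arm", "data": {
  "deltas": [
    [[-0.03, 0, 0, 0, 0, 0], [-0.06, 0, 0, 0, 0, 0], [-0.09, 0, 0, 0, 0, 0], [-0.1, 0, 0, 0, 0, 0], [-0.1, 0, 0, 0, 0, 0]]
  ]
}}

```text
clock: 5.4
eef_pos: [0.4576, -0.132, 0.0611]
orientation: [-0.002, 0.688, 0.726, 0.001]
contact_force: [0.2, 16.1, 2.7]
gripper_width: 0.0001
grip_force: 7.6
```

```bash
python3 -c "
from h import *
tags(); plan([.454,-.12,.06],2.8)"
```

```text
top red 84 [[0.575, -0.118, 0.051], [0.587, -0.111, 0.064], [0.601, -0.105, 0.076]] lean right -0.48
side green 269 [[0.506, -0.142, 0.049], [0.521, -0.134, 0.064], [0.535, -0.125, 0.079]] lean right 0.49
side green 129 [[0.438, -0.15, 0.047], [0.444, -0.134, 0.058], [0.465, -0.124, 0.08]] lean right 0.35
side green 46 [[0.573, -0.112, 0.052], [0.586, -0.105, 0.064], [0.602, -0.1, 0.073]] lean right -0.51
5.5 [ 0.458 -0.132  0.061] q [-0.06  0.6   0.29  2.12 -0.37  0.47  0.57] F [ 0.6 17.   2.7] w -0.0 -> [np.float64(0.24), np.float64(-0.06), np.float64(0.02), np.float64(-0.01), np.float64(-0.03), np.float64(0.04)]
```

Stop reached (16 N), so the hinge is at about y = -0.130. I back off, rise and go to the far tag.

>>> {"op": "jog_arm", "data": {
  "deltas": [
    [[0.2, 0, 0, 0, 0, 0], [0.5, 0, 0, 0, 0, 0], [0.8, 0, -0.4, 0, 0, 0], [1.0, 0, -1.0, 0, 0, 0], [1.2, 0, -1.5, 0, 0, 0], [1.2, 0, -1.6, 0, 0, 0], [1.2, 0, -1.6, 0, 0, 0]]
  ]
}}

```text
clock: 6.2
eef_pos: [0.4552, -0.0742, 0.1418]
orientation: [0.001, 0.689, 0.725, 0.001]
contact_force: [-0.2, 1.1, -1.1]
gripper_width: 0.0001
grip_force: 0.0
```

```bash
python3 -c "
from h import *
tags(); plan([.588,-.066,.14],2.8)"
```

```text
top red 79 [[0.574, -0.118, 0.053], [0.588, -0.112, 0.063], [0.601, -0.105, 0.075]] lean right -0.51
top green 45 [[0.509, -0.139, 0.058], [0.521, -0.134, 0.066], [0.533, -0.131, 0.076]] lean right 0.49
top green 71 [[0.439, -0.147, 0.055], [0.453, -0.142, 0.064], [0.465, -0.135, 0.073]] lean right 0.64
side green 271 [[0.506, -0.142, 0.049], [0.521, -0.134, 0.063], [0.535, -0.125, 0.078]] lean right 0.5
side green 255 [[0.438, -0.15, 0.049], [0.451, -0.138, 0.06], [0.467, -0.128, 0.075]] lean right 0.63
side green 45 [[0.573, -0.112, 0.052], [0.586, -0.105, 0.064], [0.601, -0.1, 0.073]] lean right -0.52
6.3 [ 0.454 -0.075  0.141] q [-0.29  0.44  0.42  2.12 -0.29  0.64  0.38] F [-0.2 -0.3 -0.3] w 0.0 -> [np.float64(0.04), np.float64(2.68), np.float64(0.01), np.float64(-0.01), np.float64(0.0), np.float64(0.02)]
```

>>> {"op": "jog_arm", "data": {
  "deltas": [
    [[0, 0.5, 0, 0, 0, 0], [0, 1.1, 0, 0, 0, 0], [0, 1.7, 0, 0, 0, 0], [0, 2.3, 0, 0, 0, 0], [0, 2.7, 0, 0, 0, 0], [0, 2.7, 0, 0, 0, 0]]
  ]
}}

```text
clock: 6.9
eef_pos: [0.591, -0.0679, 0.1395]
orientation: [-0.0, 0.689, 0.725, -0.001]
contact_force: [-1.1, -0.3, -0.1]
gripper_width: -0.0
grip_force: 0.0
```

>>> {"op": "jog_arm", "data": {
  "deltas": [
    [[0, 0, 0.4, 0, 0, 0], [0, 0, 0.8, 0, 0, 0], [0, 0, 1.2, 0, 0, 0], [0, 0, 1.5, 0, 0, 0], [0, 0, 1.6, 0, 0, 0], [0, 0, 1.6, 0, 0, 0]]
  ]
}}

```text
clock: 7.5
eef_pos: [0.589, -0.0679, 0.0606]
orientation: [-0.0, 0.689, 0.725, -0.001]
contact_force: [0.4, -0.0, 0.7]
gripper_width: 0.0
grip_force: 0.0
```

>>> {"op": "jog_arm", "data": {
  "deltas": [
    [[-0.15, 0, 0, 0, 0, 0], [-0.3, 0, 0, 0, 0, 0], [-0.45, 0, 0, 0, 0, 0], [-0.6, 0, 0, 0, 0, 0], [-0.7, 0, 0, 0, 0, 0], [-0.8, 0, 0, 0, 0, 0], [-0.9, 0, 0, 0, 0, 0], [-0.95, 0, 0, 0, 0, 0]]
  ]
}}

```text
clock: 8.3
eef_pos: [0.592, -0.1155, 0.0613]
orientation: [-0.0, 0.689, 0.725, -0.0]
contact_force: [-0.4, 0.9, -0.6]
gripper_width: -0.0001
grip_force: 0.3
```

>>> {"op": "jog_arm", "data": {
  "deltas": [
    [[-0.06, 0, 0, 0, 0, 0], [-0.1, 0, 0, 0, 0, 0], [-0.13, 0, 0, 0, 0, 0], [-0.15, 0, 0, 0, 0, 0], [-0.15, 0, 0, 0, 0, 0]]
  ]
}}

```text
clock: 8.8
eef_pos: [0.5924, -0.1226, 0.0613]
orientation: [0.0, 0.689, 0.725, -0.0]
contact_force: [0.7, 0.4, -0.2]
gripper_width: 0.0
grip_force: 0.0
```

>>> {"op": "jog_arm", "data": {
  "deltas": [
    [[-0.02, 0, 0, 0, 0, 0], [-0.03, 0, 0, 0, 0, 0], [-0.03, 0, 0, 0, 0, 0]]
  ]
}}

```text
clock: 9.1
eef_pos: [0.5925, -0.1241, 0.0613]
orientation: [0.0, 0.689, 0.725, 0.0]
contact_force: [1.0, -0.3, 0.0]
gripper_width: 0.0001
grip_force: 0.1
```

```bash
python3 -c "
from h import *
tags()"
```

```text
top green 46 [[0.442, -0.148, 0.054], [0.455, -0.142, 0.064], [0.465, -0.135, 0.075]] lean right 0.56
side green 115 [[0.574, -0.141, 0.047], [0.58, -0.128, 0.059], [0.597, -0.118, 0.081]] lean right 0.29
side green 275 [[0.506, -0.142, 0.049], [0.521, -0.133, 0.064], [0.536, -0.125, 0.078]] lean right 0.5
side green 293 [[0.438, -0.15, 0.048], [0.453, -0.14, 0.062], [0.468, -0.13, 0.076]] lean right 0.62
```

>>> {"op": "jog_arm", "data": {
  "deltas": [
    [[-0.02, 0, 0, 0, 0, 0], [-0.03, 0, 0, 0, 0, 0], [-0.03, 0, 0, 0, 0, 0]]
  ]
}}

```text
clock: 9.5
eef_pos: [0.5925, -0.1254, 0.0613]
orientation: [-0.0, 0.689, 0.725, 0.0]
contact_force: [-1.6, 1.1, 0.6]
gripper_width: -0.0001
grip_force: 0.7
```

>>> {"op": "jog_arm", "data": {
  "deltas": [
    [[-0.02, 0, 0, 0, 0, 0], [-0.03, 0, 0, 0, 0, 0], [-0.03, 0, 0, 0, 0, 0]]
  ]
}}

```text
clock: 9.8
eef_pos: [0.5925, -0.1257, 0.0612]
orientation: [-0.001, 0.689, 0.725, 0.0]
contact_force: [-1.4, 7.3, 0.5]
gripper_width: 0.0001
grip_force: 3.6
```

>>> {"op": "jog_arm", "data": {
  "deltas": [
    [[0.2, 0, 0, 0, 0, 0], [0.4, 0, 0, 0, 0, 0], [0.6, 0, -0.4, 0, 0, 0], [0.8, 0, -1.0, 0, 0, 0], [0.8, 0, -1.5, 0, 0, 0], [0.8, 0, -1.6, 0, 0, 0], [0.8, 0, -1.6, 0, 0, 0]]
  ]
}}

```text
clock: 10.5
eef_pos: [0.5909, -0.0865, 0.1419]
orientation: [0.001, 0.689, 0.725, 0.001]
contact_force: [-0.1, -0.1, -0.4]
gripper_width: 0.0002
grip_force: 0.0
```

```bash
python3 -c "
from h import *
tags(); plan([.519,-.185,.14],2.8)"
```

```text
top green 65 [[0.576, -0.141, 0.053], [0.589, -0.135, 0.063], [0.602, -0.127, 0.073]] lean right 0.62
top green 32 [[0.441, -0.147, 0.053], [0.453, -0.14, 0.064], [0.463, -0.135, 0.072]] lean right 0.58
side green 265 [[0.574, -0.144, 0.048], [0.589, -0.134, 0.062], [0.604, -0.123, 0.075]] lean right 0.63
side green 269 [[0.506, -0.142, 0.049], [0.521, -0.133, 0.063], [0.535, -0.125, 0.078]] lean right 0.5
side green 289 [[0.438, -0.15, 0.048], [0.453, -0.14, 0.062], [0.467, -0.129, 0.076]] lean right 0.64
10.6 [ 0.59  -0.087  0.14 ] q [-0.22  0.62  0.4   1.77 -0.32  0.81  0.38] F [-0.1 -0.6 -0.5] w 0.0 -> [np.float64(-1.89), np.float64(-1.52), np.float64(0.01), np.float64(-0.01), np.float64(-0.0), np.float64(0.02)]
```

>>> {"op": "jog_arm", "data": {
  "deltas": [
    [[0, -0.5, 0, 0, 0, 0], [0, -1.0, 0, 0, 0, 0], [-0.4, -1.5, 0, 0, 0, 0], [-0.9, -1.5, 0, 0, 0, 0], [-1.4, -1.5, 0, 0, 0, 0], [-1.8, -1.5, 0, 0, 0, 0], [-1.9, -1.5, 0, 0, 0, 0], [-1.9, -1.5, 0, 0, 0, 0]]
  ]
}}

```text
clock: 11.4
eef_pos: [0.52, -0.1861, 0.1405]
orientation: [-0.001, 0.689, 0.724, -0.0]
contact_force: [-0.1, 1.0, -0.8]
gripper_width: 0.0001
grip_force: 0.0
```

>>> {"op": "jog_arm", "data": {
  "deltas": [
    [[0, 0, 0.4, 0, 0, 0], [0, 0, 0.8, 0, 0, 0], [0, 0, 1.2, 0, 0, 0], [0, 0, 1.5, 0, 0, 0], [0, 0, 1.6, 0, 0, 0], [0, 0, 1.6, 0, 0, 0]]
  ]
}}

```text
clock: 12.0
eef_pos: [0.5203, -0.1853, 0.0609]
orientation: [-0.0, 0.689, 0.725, -0.0]
contact_force: [-0.3, -0.3, 0.8]
gripper_width: -0.0002
grip_force: 0.0
```

>>> {"op": "jog_arm", "data": {
  "deltas": [
    [[0.15, 0, 0, 0, 0, 0], [0.3, 0, 0, 0, 0, 0], [0.45, 0, 0, 0, 0, 0], [0.6, 0, 0, 0, 0, 0], [0.75, 0, 0, 0, 0, 0], [0.9, 0, 0, 0, 0, 0], [1.0, 0, 0, 0, 0, 0], [1.0, 0, 0, 0, 0, 0]]
  ]
}}

```text
clock: 12.8
eef_pos: [0.518, -0.1349, 0.0612]
orientation: [-0.0, 0.689, 0.725, 0.0]
contact_force: [1.1, -0.2, 0.4]
gripper_width: 0.0001
grip_force: 0.0
```

>>> {"op": "jog_arm", "data": {
  "deltas": [
    [[0.05, 0, 0, 0, 0, 0], [0.1, 0, 0, 0, 0, 0], [0.13, 0, 0, 0, 0, 0], [0.16, 0, 0, 0, 0, 0], [0.16, 0, 0, 0, 0, 0]]
  ]
}}

```text
clock: 13.3
eef_pos: [0.5175, -0.1277, 0.0613]
orientation: [-0.0, 0.689, 0.725, -0.0]
contact_force: [-0.2, -1.0, -0.5]
gripper_width: 0.0002
grip_force: 0.0
```

>>> {"op": "jog_arm", "data": {
  "deltas": [
    [[0.02, 0, 0, 0, 0, 0], [0.03, 0, 0, 0, 0, 0], [0.03, 0, 0, 0, 0, 0]]
  ]
}}

```text
clock: 13.6
eef_pos: [0.5175, -0.1263, 0.0613]
orientation: [0.0, 0.689, 0.725, 0.0]
contact_force: [-0.1, -0.3, 0.0]
gripper_width: -0.0001
grip_force: 0.1
```

>>> {"op": "jog_arm", "data": {
  "deltas": [
    [[0.02, 0, 0, 0, 0, 0], [0.03, 0, 0, 0, 0, 0], [0.03, 0, 0, 0, 0, 0]]
  ]
}}

```text
clock: 13.9
eef_pos: [0.5174, -0.1248, 0.0613]
orientation: [-0.0, 0.689, 0.725, 0.0]
contact_force: [0.5, -0.6, -0.5]
gripper_width: -0.0
grip_force: 0.0
```

>>> {"op": "jog_arm", "data": {
  "deltas": [
    [[0.02, 0, 0, 0, 0, 0], [0.03, 0, 0, 0, 0, 0], [0.03, 0, 0, 0, 0, 0]]
  ]
}}

```text
clock: 14.2
eef_pos: [0.5173, -0.1232, 0.0613]
orientation: [-0.0, 0.689, 0.725, 0.0]
contact_force: [0.0, -0.2, -0.7]
gripper_width: 0.0001
grip_force: 0.0
```

>>> {"op": "jog_arm", "data": {
  "deltas": [
    [[0.02, 0, 0, 0, 0, 0], [0.03, 0, 0, 0, 0, 0], [0.03, 0, 0, 0, 0, 0]]
  ]
}}

```text
clock: 14.5
eef_pos: [0.5173, -0.1219, 0.0613]
orientation: [0.0, 0.689, 0.725, -0.0]
contact_force: [0.1, -0.9, -0.1]
gripper_width: -0.0
grip_force: 0.2
```

```bash
python3 -c "
from h import *
tags()"
```

```text
top green 30 [[0.443, -0.148, 0.056], [0.451, -0.142, 0.065], [0.463, -0.135, 0.074]] lean right 0.63
side green 266 [[0.574, -0.144, 0.049], [0.589, -0.133, 0.062], [0.603, -0.123, 0.076]] lean right 0.63
side green 290 [[0.438, -0.15, 0.048], [0.453, -0.14, 0.062], [0.467, -0.129, 0.076]] lean right 0.64
```

>>> {"op": "jog_arm", "data": {
  "deltas": [
    [[0.02, 0, 0, 0, 0, 0], [0.03, 0, 0, 0, 0, 0], [0.03, 0, 0, 0, 0, 0]]
  ]
}}

```text
clock: 14.9
eef_pos: [0.5172, -0.1214, 0.0614]
orientation: [0.001, 0.689, 0.725, -0.0]
contact_force: [0.9, -6.9, 0.7]
gripper_width: 0.0001
grip_force: 2.7
```

Stop reached. I back off, rise and move up clear of everything.

>>> {"op": "jog_arm", "data": {
  "deltas": [
    [[-0.2, 0, 0, 0, 0, 0], [-0.4, 0, 0, 0, 0, 0], [-0.5, 0, -0.4, 0, 0, 0], [-0.5, 0, -1.0, 0, 0, 0], [-0.5, 0, -1.6, 0, 0, 0], [-0.5, -0.4, -2.0, 0, 0, 0], [-0.5, -0.6, -2.0, 0, 0, 0]]
  ]
}}

```text
clock: 15.6
eef_pos: [0.4883, -0.148, 0.1634]
orientation: [0.001, 0.689, 0.724, 0.001]
contact_force: [0.2, 0.3, -1.1]
gripper_width: -0.0001
grip_force: 0.0
```

>>> {"op": "jog_arm", "data": {
  "deltas": [
    [[0.5, 0, 0, 0, 0, 0], [1.2, 0, -0.3, 0, 0, 0], [2.0, 0, -0.8, 0, 0, 0], [2.8, 0, -1.2, 0, 0, 0], [3.6, 0, -1.5, 0, 0, 0], [4.0, 0, -1.5, 0, 0, 0], [4.0, 0, -1.5, 0, 0, 0]]
  ]
}}

```text
clock: 16.3
eef_pos: [0.4782, 0.0556, 0.2361]
orientation: [-0.0, 0.687, 0.726, 0.0]
contact_force: [1.0, -1.2, -0.1]
gripper_width: 0.0002
grip_force: 0.0
```

Run:
```python
from h import *
tags(); plan([.45,0,.3])
a=cv2.imread("pics/last_top.png")[140:290,230:430]; b=cv2.imread("pics/last_side.png")[210:330,220:400]
cv2.imwrite("pics/fin.png",np.vstack([cv2.resize(a,(400,300)),cv2.resize(b,(400,266))]))
```

```text
top red 113 [[0.505, -0.121, 0.049], [0.52, -0.112, 0.06], [0.534, -0.104, 0.072]] lean right -0.62
top green 65 [[0.575, -0.141, 0.052], [0.589, -0.135, 0.063], [0.601, -0.127, 0.073]] lean right 0.61
top green 70 [[0.439, -0.148, 0.054], [0.453, -0.141, 0.064], [0.465, -0.135, 0.073]] lean right 0.62
side green 141 [[0.575, -0.134, 0.047], [0.589, -0.128, 0.056], [0.603, -0.122, 0.064]] lean right 0.6
side green 291 [[0.438, -0.15, 0.048], [0.453, -0.14, 0.062], [0.467, -0.129, 0.075]] lean right 0.65
16.4 [0.478 0.052 0.236] q [-0.61  0.31  0.47  1.98 -0.18  0.89  0.01] F [-0.2 -0.3  0.4] w 0.0 -> [np.float64(-1.02), np.float64(-0.62), np.float64(-1.28)]
```

View pics/fin.png

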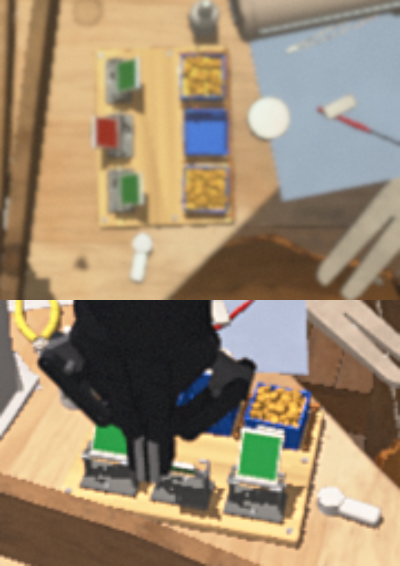

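The top view shows the near and far tags green and leaning right, at about 0.6 rad. The middle tag is red and leans left at about 0.6 rad. The bins and the things around the board look undisturbed, and the arm is clear.

```bash
python3 -c "
from workcell import manip
print(manip.finish_job())"
```

```text
the job is handed in; nothing more can be done
None
```

I pushed all three tags over and handed the job in: the near and far tags (full bins) now lie green up towards their bins, and the middle tag (empty bin) lies red up away from its bin, each leaning about 0.6 rad, with the bins and nearby things looking undisturbed in the last picture.

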